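# Unsnap and push back the terminal cover of the press's control unit

## Task

Two control units are screwed to the crimping bench; open up the terminals of the wide one: with a fingertip press its snap tab down and, keeping it in, push the released cover straight back along its rails until it is right off its seat, clear of the rails, with all the terminals uncovered, and leave it lying flat on the bare rear part of the unit's top. Only press and push: do not lift or tip the cover, and do not let it drop off the unit. Leave the narrow unit shut and the loose things on the bench where they are.

Things in the scene. Friction and masses are not known exactly. Their poses are not given: they have to be found in the camera images.
- wide: the wide control unit (six terminals), white steel, fixed to the bench: 205 x 104 mm, flat top (deck) 45 mm above the bench. Origin: centre of its underside; +x runs along it from the snap-tab end (front face at x = -102.5 mm) to the cable-gland end, z up. Terminal well in the top at x = -102.5..-30.5, seated cover over it at x = -102.5..-22.5
- wide_rail_end (a point): end of the wide unit's cover seat: mid-way between the ends of its two side rails, on the deck, unit x = -22.5 mm. Rails run from here to the front face, 7.5 mm high, 79 mm clear between, over the cover's feet. From here to unit x = +102.5 the top is bare, level with the seat
- wide_tab_top (a point): centre of the top of the wide unit's snap tab, a grey thumb paddle 30 mm (along the unit) x 44 mm standing out in front of the front face, at unit x = -119 mm, top 61 mm above the bench at rest; its inner edge is 1.5 mm from the cover's front wall, nothing stands beside or over it
- wide_tab (a joint): how far the wide unit's snap tab is pressed straight down, m: 0 out (it springs back), 0.009 fully in (rigid stop, its top then 52 mm above the bench, 7 mm above the deck). 1.6 N starts it, 5.2 N holds it in. Its nose hooks behind the cover's front wall; the cover is free only while it is in by 0.006 or more, until slid 12 mm
- wide_cover: the wide unit's terminal cover, a loose grey plastic inverted tray 80 mm long (x, along the unit) x 76 mm, 24 mm high, about 60 g, with 7 mm feet along both sides; origin: centre of its underside, seated at unit x = -62.5 mm, 45 mm above the bench. Its upright front wall (cover x = -40 mm) faces the tab. It can only slide along the unit's +x, lightly
- wide_cover_left (a point): bottom left corner of the wide cover's front (tab-end) wall, at cover x = -40, y = +38 mm; seated at unit x = -102.5 mm
- wide_cover_right (a point): bottom right corner of the wide cover's front (tab-end) wall, at cover x = -40, y = -38 mm; seated at unit x = -102.5 mm
- narrow: the narrow control unit (three terminals), white steel, fixed to the bench: 205 x 74 mm, flat top (deck) 45 mm above the bench. Origin: centre of its underside; +x runs along it from the snap-tab end (front face at x = -102.5 mm) to the cable-gland end, z up. Terminal well in the top at x = -102.5..-30.5, seated cover over it at x = -102.5..-22.5
- narrow_rail_end (a point): end of the narrow unit's cover seat: mid-way between the ends of its two side rails, on the deck, unit x = -22.5 mm. Rails run from here to the front face, 7.5 mm high, 49 mm clear between, over the cover's feet. From here to unit x = +102.5 the top is bare, level with the seat (a connector housing lies on it)
- narrow_tab_top (a point): centre of the top of the narrow unit's snap tab, a grey thumb paddle 30 mm (along the unit) x 32 mm standing out in front of the front face, at unit x = -119 mm, top 61 mm above the bench at rest; its inner edge is 1.5 mm from the cover's front wall, nothing stands beside or over it
- narrow_tab (a joint): how far the narrow unit's snap tab is pressed straight down, m: 0 out (it springs back), 0.009 fully in (rigid stop, its top then 52 mm above the bench, 7 mm above the deck). 1.6 N starts it, 5.2 N holds it in. Its nose hooks behind the cover's front wall; the cover is free only while it is in by 0.006 or more, until slid 12 mm
- narrow_cover: the narrow unit's terminal cover, a loose grey plastic inverted tray 80 mm long (x, along the unit) x 46 mm, 24 mm high, about 60 g, with 7 mm feet along both sides; origin: centre of its underside, seated at unit x = -62.5 mm, 45 mm above the bench. Its upright front wall (cover x = -40 mm) faces the tab. It can only slide along the unit's +x, lightly
- narrow_cover_left (a point): bottom left corner of the narrow cover's front (tab-end) wall, at cover x = -40, y = +23 mm; seated at unit x = -102.5 mm
- narrow_cover_right (a point): bottom right corner of the narrow cover's front (tab-end) wall, at cover x = -40, y = -23 mm; seated at unit x = -102.5 mm
- conn_a: loose white 3-way connector housing, 26 x 23 x 16 mm, bystander; origin under its middle
- conn_b: loose white 4-way connector housing, 26 x 29 x 16 mm, bystander; origin under its middle
- conn_c: white 3-way connector housing, 26 x 23 x 16 mm, lying on the bare rear part of the narrow unit's top, bystander; origin under its middle
- driver: screwdriver 170 mm long lying between the two units, bystander; origin under its middle
- crimper: hand crimping pliers, about 210 x 85 mm, 16 mm high, bystander; origin under its middle
- gauge: C-frame micrometer, about 135 x 50 mm, 17 mm high, bystander; origin under its middle
- reel: small reel of terminal strip lying flat, 150 mm across, 24 mm high, bystander; origin under its middle
- oil: small bottle 48 mm across, 110 mm high, bystander; origin under its middle
There are look-alikes about, which are no part of the job. What is shaped like the wide_cover but brown or pink is not meant.

How it is judged (in metres and radians):
On the way, in this order (a step that is already met when the one before it is completed fails the run):
1. the wide unit's snap tab is pressed in with its cover still seated (value of joint wide_tab above 0.0052 m and x of wide_cover_left in the frame of wide below -0.0825 m), for 0.1 s.
2. the released cover is pushed well along its rails, flat (z of wide_cover in the frame of wide between 0.041 and 0.049 m and angle between wide_cover's own z axis and vertical below 0.06 rad and x of each of wide_cover_left, wide_cover_right in the frame of wide above -0.0725 m).
At the end, for the whole second after the job is handed in: the wide cover lies flat (within 4 mm in height and 0.06 rad) and at rest on the wide unit's top, both its front corners past the end of the rails (unit x > -22.5 mm), so that the seat and the terminals are open; both tabs are back out and the narrow unit's cover has not moved (4 mm) (x of each of wide_cover_left, wide_cover_right in the frame of wide above -0.0225 m and z of wide_cover in the frame of wide between 0.041 and 0.049 m and angle between wide_cover's own z axis and vertical below 0.06 rad and linear speed of wide_cover below 0.01 m/s and value of joint each of wide_tab, narrow_tab below 0.002 m and distance of narrow_cover from where it was at the start of the episode below 0.004 m); the robot touches nothing.
It fails at once if the wide cover is lifted or tipped (more than 7 mm or 0.2 rad) or drops off the unit (z of wide_cover in the frame of wide above 0.052 m or z of wide_cover in the frame of wide below 0.035 m or angle between wide_cover's own z axis and vertical above 0.2 rad).
It fails at once if the narrow unit's tab is pressed (4 mm) or its cover moves (5 mm) (value of joint narrow_tab above 0.004 m or distance of narrow_cover from where it was at the start of the episode above 0.005 m).
It fails at once if a loose bystander is moved more than 20 mm (distance of any of conn_a, conn_b, conn_c, driver, crimper, gauge, reel, oil from where it was at the start of the episode above 0.02 m).
It also fails if it takes over 35 s, if anything falls off the work surface, if the arm or the gripper's body presses on something with over 40 N, if the wrist force passes 120 N, or if a joint passes its speed limit or range.

## Robot

A 6-joint arm with a two-finger parallel gripper is mounted at the origin on the work surface. World frame = base frame: x ahead of the robot, y to its left, z up, the work surface at z = 0. Lengths are in mm, angles in rad, forces in N, time in s.
With the tool pointing down it reaches from about 375 to 900 mm from the base axis. Payload 3.1 kg.
Tool frame: the origin (TCP) lies midway between the tips of the shut fingers; the grasp point (between the pads) lies r.grip_point_offset behind it (r.grip_point_offset is the distance from the TCP to the grasp point, in mm); z points along the fingers, y is the direction in which the jaws open and shut (so a half turn about z gives the same grasp; the last joint's range is limited). The gripper opens to 87 mm and grips with 3 to 60 N. Pads are 19 mm wide; open, the fingers measure 117 mm over their backs; the gripper's body (75 mm by 190 mm) begins 51 mm behind the grasp point.
Start: joints at [1.167, 0.527, 1.433, -0, 1.181, -0.178], TCP at [139.28, 609.26, 222.548] pointing down, gripper open.
Joint ranges: [-3.08, 3.08], [-0.75, 2.2], [0.22, 2.44], [-1.43, 4.57], [0, 2.65], [-2.85, 2.85]. Speed limits (rad/s): [2.79, 2.79, 3.14, 3.14, 3.14, 3.14].

## Interface

Orientations are given as a rotation vector (axis times angle).
In Python, from bench import status, vision, r, spotter gives the robot as it stands.
- The arm moves only by the shell command python3 -m jog 'ROWS'. ROWS is JSON, a list of rows, each a list of 3 entries, a list of its own where there are three numbers: the finger opening in cm, from 0 to 8.7, then the shift along the tool's x, y, z in cm, then the turn about the tool's z in rad. A call has 1 to 12 rows; each row is the pose to reach, as a shift and turn from the pose commanded when the call began, along the tool's axes at that moment; what a row does not reach only later rows make up. A row lasts 1/8 s, in which the tool goes at most 62.5 mm and 10.7 degrees, less where a joint would pass 70% of its speed; a pose out of reach is approached as far as the arm can. A call with a gripper value outside its range is refused whole. The fingers move at their own pace and stop on an object; the grip force is fixed at half the most. Time passes only in rows, so rows that repeat a pose let the fingers close. It gives the time, the measured TCP pose, the force and the opening at its end, in the units of the state.
- status.sense(): the state, without advancing time (a new reading comes with each control period).
- vision.grab_frame(name): name is "scene" or "top" or "wrist"; returns the picture (420x560x3 uint8, red, green, blue); there is no depth.
- vision.camera_model(name): a dict with "mtx" (3x3 intrinsics, pixels), "R" (3x3) and "t" (3): a world point X has camera coordinates R X + t; the wrist camera has in their place "tool_from_camera" (4x4, takes a point from camera to tool coordinates, whose origin is the TCP and whose axes are the flange's). Camera axes: x right, y down, z forward; pixel columns grow to the right and rows downward; lengths in mm; the calibration is good to about 2 mm. A picture is of the moment at which its call begins: read the wrist's pose just before it. camera_model takes no time and is no camera call.
- r.hand_in(): hands the job in, once; it reports no verdict.
Trained networks look in the newest picture that a camera, given by its name, has taken for a name from the list of things; names that differ only in an ending like _2 or _b are one class to them, and where a whole thing is asked for, a point or a joint stands for the part that bears it (a point fixed in the world has none). Each returns a list of dicts, best first, with "confidence" (0 to 1); they miss things now and then, are a little off and sometimes report something else, mostly with a low value. They report only what shows in the picture. A call takes as long as a camera call. They do not tell look-alikes from the thing itself.
- spotter.boxes_of(camera, name): "position" ([x, y, z] in mm, in world coordinates, good to about 4 mm: the middle of the surface that is visible of it).
- spotter.outline_of(camera, name): "mask" (420x560 bool, what is visible of it).
The state is a dict: "clock": time; "joint_positions": joint angles; "joint_velocities": joint speeds; "joint_efforts": joint torques, N m; "tool_pos": TCP position; "eef_rot": TCP orientation; "contact_force": force on the tool from outside, world axes, zero at the start; "ft_torque": the same for the moment, N m; "grip_width": finger opening in mm.
Only numpy, scipy, OpenCV 4.12 (cv2) and the standard library are available. Lean on these libraries where they do the work, as an engineer would, in place of code of your own. Each camera call takes 0.05 s, during which the arm holds its last target.

## Working session

There is one attempt and no reset: what is moved stays moved. The work goes in short steps, Python scripts to look and compute and a shell command to move; the robot and the scene stay as the last step left them, time stands still between calls to the robot, and variables do not carry over. Pictures are saved under pics/ and viewed, and the job is handed in when it is done.

```bash
mkdir -p pics; ls; python3 - <<'E'
from bench import status, vision, r, spotter
import cv2,json
s=status.sense(); print({k:s[k] for k in ('clock','tool_pos','eef_rot','grip_width','contact_force')}, r.grip_point_offset)
for n in ('scene','top'):
    cv2.imwrite(f'pics/{n}0.png',cv2.cvtColor(vision.grab_frame(n),cv2.COLOR_RGB2BGR))
    for t in ('wide','wide_cover','wide_tab_top','narrow','narrow_cover'):
        print(n,t,[( [round(float(v)) for v in d['position']],round(d['confidence'],2)) for d in spotter.boxes_of(n,t)])
print(status.sense()['clock'])
E
```

```text
pics
{'clock': 0.0, 'tool_pos': array([138.97702302, 608.62155766, 221.5716483 ]), 'eef_rot': array([-0.35225292, -3.12114505,  0.00318319]), 'grip_width': 86.8867967349929, 'contact_force': array([0.5204576 , 0.8917024 , 0.01638035])} 18.700000000000003
scene wide [([585, -145, 41], 0.81), ([530, 214, 71], 0.2)]
scene wide_cover [([358, -254, 25], 0.76), ([371, -79, 22], 0.62), ([506, -170, 70], 0.58)]
scene wide_tab_top [([440, -171, 55], 0.49)]
scene narrow [([610, 228, 40], 0.79)]
scene narrow_cover [([531, 214, 69], 0.74)]
top wide [([580, -180, 40], 0.88), ([492, -175, 67], 0.52)]
top wide_cover [([349, -261, 26], 0.96), ([490, -173, 68], 0.88), ([362, -81, 23], 0.8)]
top wide_tab_top [([438, -176, 60], 0.47)]
top narrow [([597, 196, 44], 0.7)]
top narrow_cover [([521, 209, 71], 0.94), ([599, 198, 44], 0.51)]
0.6
```

View pics/scene0.png

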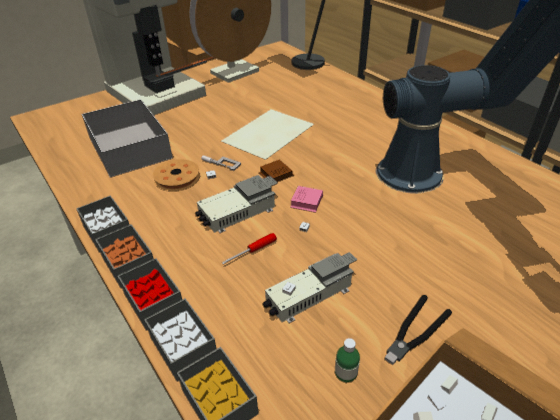

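View pics/top0.png

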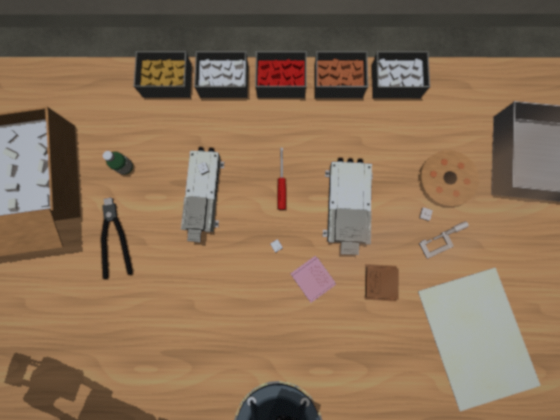

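```bash
python3 - <<'E'
import cv2,numpy as np
from bench import vision
a=cv2.imread('pics/top0.png')[145:265,300:420]
cv2.imwrite('pics/crop0.png',cv2.resize(a,None,fx=5,fy=5,interpolation=cv2.INTER_CUBIC))
a=cv2.imread('pics/scene0.png')[165:240,185:335]
cv2.imwrite('pics/crop1.png',cv2.resize(a,None,fx=5,fy=5,interpolation=cv2.INTER_CUBIC))
m=vision.camera_model('top');print(m)
E
```

```text
{'mtx': array([[392.60913876,   0.        , 277.39542928],
       [  0.        , 392.60913876, 207.53560453],
       [  0.        ,   0.        ,   1.        ]]), 'R': array([[ 0.00868897, -0.99983342, -0.01605097],
       [-0.98792938, -0.00610066, -0.15478478],
       [ 0.15466107,  0.01720215, -0.98781782]]), 't': array([  1.97914645, 540.37792331, 962.73907381])}
```

View pics/crop0.png

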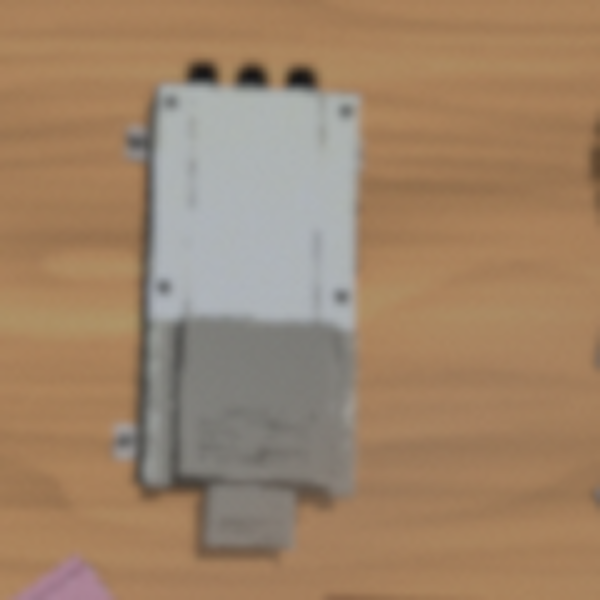

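View pics/crop1.png

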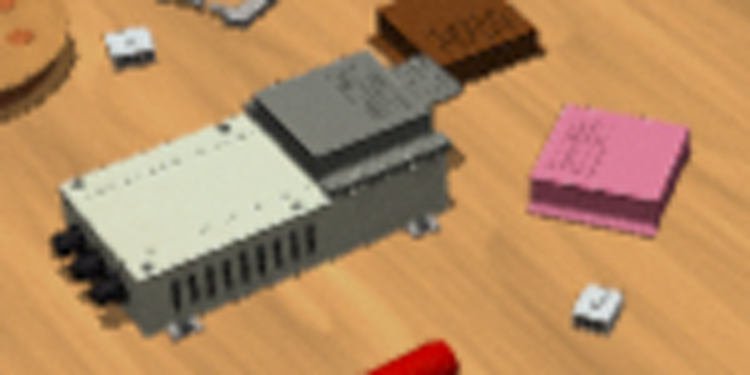

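```bash
cat > h.py <<'E'
import numpy as np
from scipy.optimize import least_squares
from scipy.spatial.transform import Rotation as Rn
def proj(m,X):
    c=X@m['R'].T+m['t']; p=c@m['mtx'].T; return p[:,:2]/p[:,2:]
def unit(p,L):
    L=np.array(L,float); c,s=np.cos(p[2]),np.sin(p[2])
    return np.c_[p[0]+c*L[:,0]-s*L[:,1], p[1]+s*L[:,0]+c*L[:,1], L[:,2]]
def totool(T,st):
    R=Rn.from_rotvec(st['eef_rot']).as_matrix()
    return R.T@(np.array(T)-st['tool_pos'])
E
python3 - <<'E'
from h import *
from bench import vision,status
m=vision.camera_model('top'); ms=vision.camera_model('scene')
def px(c,o): return (np.array(c,float)+.5)/5-.5+o
A=px([(158,86),(360,94),(140,486),(352,497),(203,549),(290,549)],(300,145))
LA=[(102.5,52,45),(102.5,-52,45),(-102.5,52,45),(-102.5,-52,45),(-134,22,61),(-134,-22,61)]
B=px([(62,187),(135,277),(328,205),(245,115),(412,55),(462,90)],(185,165))
LB=[(102.5,-52,45),(102.5,52,45),(-22.5,52,45),(-22.5,-52,45),(-134,-22,61),(-134,22,61)]
LB=LB[:3]
B=B[:3]
for nm,f in (('top',lambda p:(proj(m,unit(p,LA))-A).ravel()),('scene',lambda p:(proj(ms,unit(p,LB))-B).ravel())):
    s=least_squares(f,[570,-175,0]);print(nm,s.x,s.fun.round(1))
    print(unit(s.x,[(-119,0,61),(-22.5,0,45)]))
st=status.sense();R=Rn.from_rotvec(st['eef_rot']).as_matrix();print(R.round(3))
print(totool((440,250,200),st),totool((440,-178,140),st))
print(vision.camera_model('wrist'))
E
```

```text
top [ 5.55227593e+02 -1.78888450e+02 -5.25220712e-02] [-0.1  0.2 -0.2  0.8  0.2 -0.8 -0.6 -0.5  0.  -0.3  0.6  0.8]
[[ 436.39169036 -172.64119623   61.        ]
 [ 532.75862005 -177.70724618   45.        ]]
scene [ 5.57719777e+02 -1.73447427e+02 -7.54785221e-02] [-0.5 -0.8 -0.1  0.8  0.6 -0.2]
[[ 439.05858831 -164.47400905   61.        ]
 [ 535.28383818 -171.75077255   45.        ]]
[[-0.975  0.223  0.   ]
 [ 0.223  0.975  0.   ]
 [-0.     0.    -1.   ]]
[-373.21458569 -283.17174055   22.57808303] [-468.62665948 -700.4026811    82.56873583]
{'mtx': array([[335.55057722,   0.        , 281.20949315],
       [  0.        , 335.55057722, 210.96289054],
       [  0.        ,   0.        ,   1.        ]]), 'tool_from_camera': array([[-1.20718031e-03, -9.68259677e-01, -2.49943474e-01,
         6.95620519e+01],
       [ 9.99999140e-01, -1.29676604e-03,  1.93751795e-04,
        -9.26177958e-01],
       [-5.11720260e-04, -2.49943026e-01,  9.68260410e-01,
        -1.62574356e+02],
       [ 0.00000000e+00,  0.00000000e+00,  0.00000000e+00,
         1.00000000e+00]])}
```

```bash
python3 -m jog '[[0,[-5,-4,0],-0.02],[0,[-10,-7.5,0],-0.05],[0,[-15,-11.5,0],-0.08],[0,[-20,-15,0],-0.1],[0,[-25,-19,0],-0.12],[0,[-30,-23,0],-0.15],[0,[-35,-26.5,0],-0.17],[0,[-38,-32,0],-0.17],[0,[-39.5,-38,0],-0.17],[0,[-41,-44,0],-0.17],[0,[-42,-50,0],-0.17],[0,[-43,-55.5,0],-0.17]]'
```

```text
clock: 2.1
tool_pos: [434.7, -29.8, 222.9]
eef_rot: [0.087, 3.139, -0.001]
contact_force: [0.6, -0.0, 0.7]
grip_width: 0.3
```

```bash
python3 -m jog '[[0,[0,-5,0],0],[0,[0.1,-10,2],0],[0,[0.2,-14.2,5],0],[0,[0.2,-14.2,7],0],[0,[0.2,-14.2,7],0]]'
python3 - <<'E'
from h import *
from bench import vision,status,spotter
import cv2
st=status.sense(); print(st['tool_pos'],st['eef_rot'],st['contact_force'])
I=vision.grab_frame('wrist'); cv2.imwrite('pics/w1.png',cv2.cvtColor(I,cv2.COLOR_RGB2BGR))
for t in ('wide_cover','wide_tab_top'): print(t,[(np.round(d['position']),round(d['confidence'],2)) for d in spotter.boxes_of('wrist',t)])
E
```

```text
clock: 2.72
tool_pos: [424.0, -169.2, 151.5]
eef_rot: [-0.088, -3.137, -0.003]
contact_force: [0.1, 0.4, 0.8]
grip_width: 0.5
[ 423.95475861 -169.24837573  151.49932882] [-0.08825772 -3.137427   -0.00329053] [0.0781229  0.36307674 0.83031419]
wide_cover [(array([ 346., -256.,   26.]), 0.93), (array([357., -87.,  22.]), 0.71), (array([ 507., -170.,   67.]), 0.42)]
wide_tab_top [(array([ 429., -173.,   59.]), 0.69)]
```

View pics/w1.png

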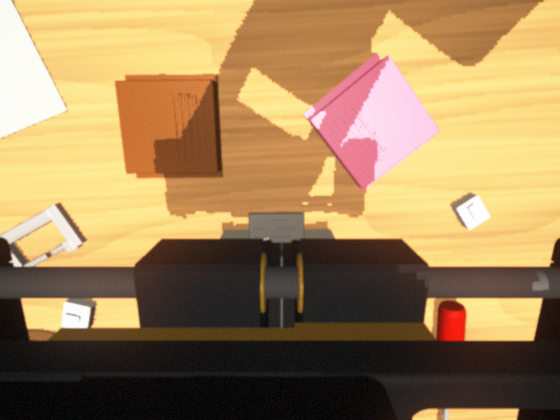

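```bash
cat >> h.py <<'E'
def wray(px,z,st,w):
    T=w['tool_from_camera']; R=Rn.from_rotvec(st['eef_rot']).as_matrix()
    d=R@T[:3,:3]@np.linalg.solve(w['mtx'],[px[0],px[1],1]); o=R@T[:3,3]+st['tool_pos']
    return o+d*(z-o[2])/d[2]
E
python3 - <<'E'
from h import *
from bench import vision,status
import cv2
st=status.sense();w=vision.camera_model('wrist')
for p in ((248.5,211.5),(303.5,211.5)): print(wray(p,61,st,w))
a=cv2.imread('pics/w1.png')[190:250,200:360]
cv2.imwrite('pics/w1c.png',cv2.resize(a,None,fx=5,fy=5,interpolation=cv2.INTER_NEAREST))
E
```

```text
[ 420.70405983 -195.28986276   61.        ]
[ 423.07999405 -152.18981724   61.        ]
```

View pics/w1c.png

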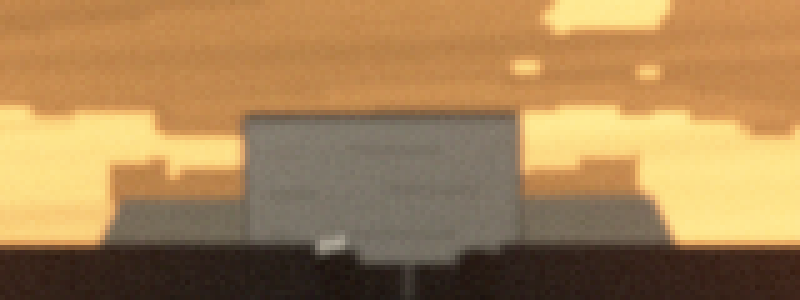

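```bash
python3 -m jog '[[0,[-0.7,-0.3,3],0],[0,[-1.3,-0.45,6],0],[0,[-1.3,-0.45,8.3],0],[0,[-1.3,-0.45,8.3],0],[0,[-1.3,-0.45,8.3],0]]'
python3 - <<'E'
from h import *
from bench import vision,status
import cv2
for i in range(1):
  st=status.sense();print(st['tool_pos'],st['contact_force'])
for n in ('scene','top'):
    I=cv2.cvtColor(vision.grab_frame(n),cv2.COLOR_RGB2BGR)
    a=I[145:265,300:420] if n=='top' else I[130:250,185:335]
    cv2.imwrite(f'pics/{n}1.png',cv2.resize(a,None,fx=5,fy=5,interpolation=cv2.INTER_CUBIC))
E
```

```text
clock: 3.5
tool_pos: [438.5, -174.6, 70.7]
eef_rot: [0.085, 3.139, -0.002]
contact_force: [0.2, 1.1, 0.1]
grip_width: 0.7
[ 438.53720014 -174.58195291   70.69168397] [0.17124903 1.12315865 0.13099811]
```

View pics/scene1.png

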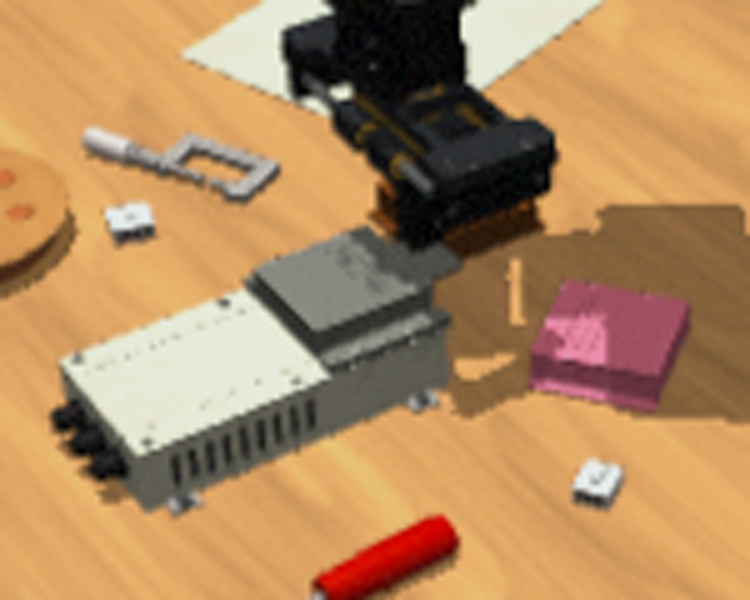

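View pics/top1.png

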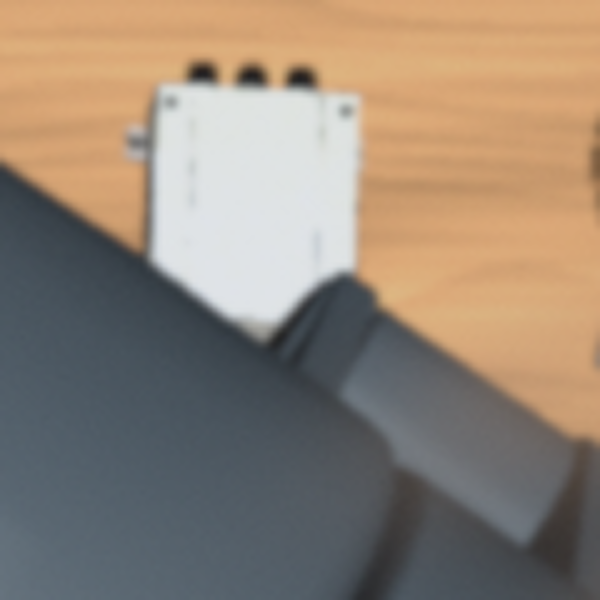

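Finger is above the tab, just in front of the cover. Pressing slowly.

```bash
python3 -m jog '[[0,[0,0,0.6],0],[0,[0,0,1.0],0],[0,[0,0,1.3],0],[0,[0,0,1.5],0],[0,[0,0,1.5],0]]'; python3 -m jog '[[0,[0,0,0.2],0],[0,[0,0,0.4],0],[0,[0,0,0.4],0],[0,[0,0,0.4],0]]'
```

```text
clock: 4.22
tool_pos: [437.9, -174.7, 54.6]
eef_rot: [0.086, 3.14, -0.0]
contact_force: [0.4, -0.4, 4.8]
grip_width: 0.4
clock: 4.72
tool_pos: [437.8, -174.7, 51.8]
eef_rot: [0.086, 3.14, -0.001]
contact_force: [-0.9, 0.3, 17.7]
grip_width: 0.3
```

```bash
python3 -m jog '[[0,[-0.2,0,-0.05],0],[0,[-0.5,0,-0.05],0],[0,[-0.8,0,-0.05],0],[0,[-1.1,0,-0.05],0],[0,[-1.4,0,-0.05],0],[0,[-1.4,0,-0.05],0]]'
python3 - <<'E'
from bench import vision,status
import cv2
I=cv2.cvtColor(vision.grab_frame('scene'),cv2.COLOR_RGB2BGR)
cv2.imwrite('pics/scene2.png',cv2.resize(I[130:250,185:335],None,fx=5,fy=5,interpolation=cv2.INTER_CUBIC))
E
```

```text
clock: 5.48
tool_pos: [443.9, -172.8, 51.7]
eef_rot: [-0.08, -3.125, -0.008]
contact_force: [-16.7, -4.1, 22.6]
grip_width: 0.5
```

View pics/scene2.png

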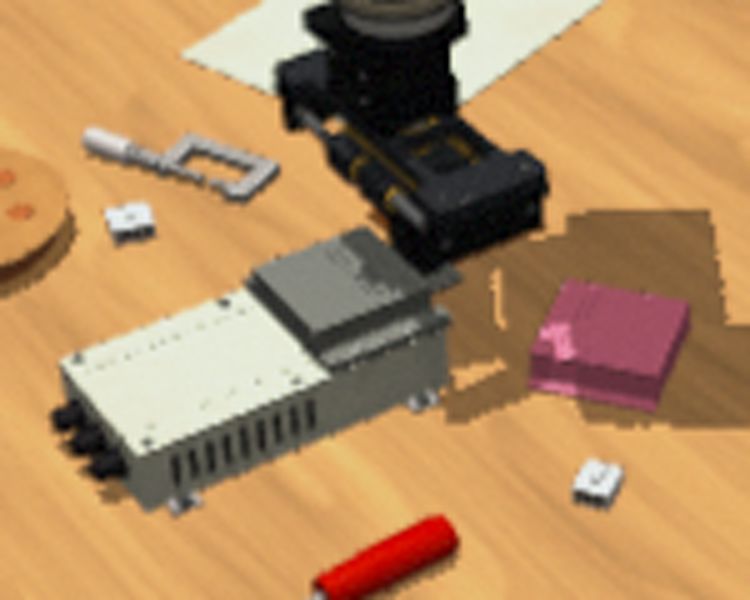

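```bash
python3 -m jog '[[0,[0,0,-0.05],0],[0,[0,0,-0.1],0],[0,[0,0,-0.1],0]]'
```

```text
clock: 5.9
tool_pos: [445.9, -172.8, 52.0]
eef_rot: [-0.083, -3.129, -0.008]
contact_force: [-11.1, -0.9, 13.2]
grip_width: 0.4
```

```bash
python3 -m jog '[[0,[0,0,-0.03],0],[0,[0,0,-0.05],0],[0,[0,0,-0.05],0]]'
```

```text
clock: 6.28
tool_pos: [447.1, -173.0, 52.2]
eef_rot: [-0.084, -3.131, -0.007]
contact_force: [-7.1, -0.1, 8.4]
grip_width: 0.5
```

```bash
python3 -m jog '[[0,[-0.3,0,0],0],[0,[-0.6,0,0],0],[0,[-0.9,0,0],0],[0,[-0.9,0,0],0]]'
python3 - <<'E'
from bench import vision,status
import cv2
I=cv2.cvtColor(vision.grab_frame('scene'),cv2.COLOR_RGB2BGR)
cv2.imwrite('pics/scene3.png',cv2.resize(I[130:250,185:335],None,fx=5,fy=5,interpolation=cv2.INTER_CUBIC))
E
```

```text
clock: 6.78
tool_pos: [456.6, -173.5, 52.1]
eef_rot: [-0.084, -3.132, -0.007]
contact_force: [-5.6, 1.2, 7.8]
grip_width: 0.4
```

View pics/scene3.png

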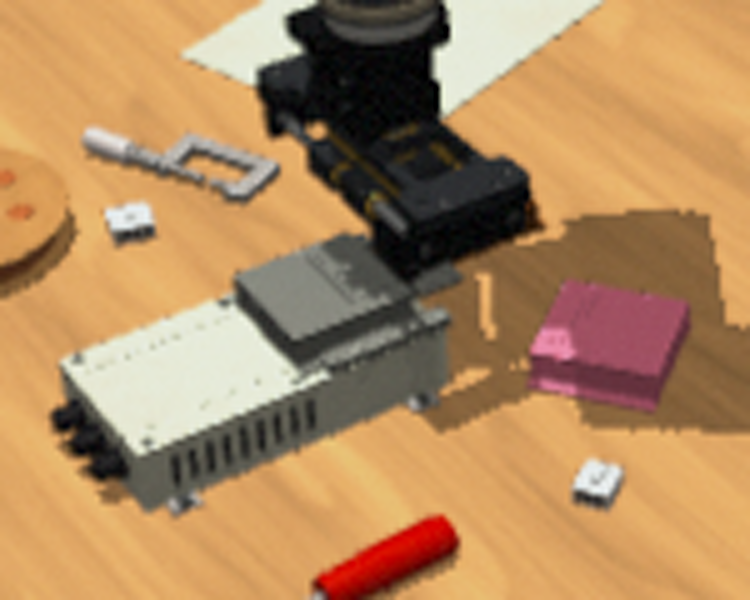

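```bash
python3 -m jog '[[0,[-0.4,0,0],0],[0,[-0.8,0,0],0],[0,[-1.2,0,0],0],[0,[-1.6,0,0],0],[0,[-2,0,0],0],[0,[-2.4,0,0],0],[0,[-2.8,0,0],0],[0,[-2.8,0,0],0]]'
python3 - <<'E'
from bench import vision,status
import cv2
I=cv2.cvtColor(vision.grab_frame('scene'),cv2.COLOR_RGB2BGR)
cv2.imwrite('pics/scene4.png',cv2.resize(I[130:250,185:335],None,fx=5,fy=5,interpolation=cv2.INTER_CUBIC))
E
```

```text
clock: 7.82
tool_pos: [489.4, -177.7, 52.7]
eef_rot: [0.086, 3.139, -0.001]
contact_force: [-0.8, -0.6, 1.0]
grip_width: 0.8
```

View pics/scene4.png

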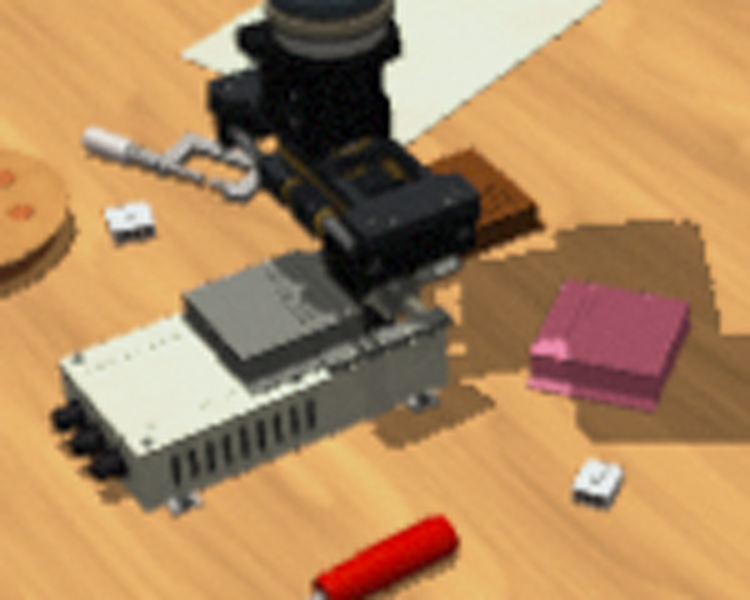

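```bash
python3 -m jog '[[0,[-0.5,0,0],0],[0,[-1,0,0],0],[0,[-1.5,0,0],0],[0,[-2,0,0],0],[0,[-2.5,0,0],0],[0,[-3,0,0],0],[0,[-3.4,0,0],0],[0,[-3.8,0,0],0],[0,[-4.1,0,0],0],[0,[-4.3,0,0],0],[0,[-4.3,0,0],0]]'
python3 - <<'E'
from bench import vision,status
import cv2
I=cv2.cvtColor(vision.grab_frame('scene'),cv2.COLOR_RGB2BGR)
cv2.imwrite('pics/scene5.png',cv2.resize(I[130:250,185:335],None,fx=5,fy=5,interpolation=cv2.INTER_CUBIC))
E
```

```text
clock: 9.25
tool_pos: [532.0, -179.8, 52.6]
eef_rot: [0.086, 3.14, -0.0]
contact_force: [-0.3, 0.1, 0.1]
grip_width: 0.4
```

View pics/scene5.png

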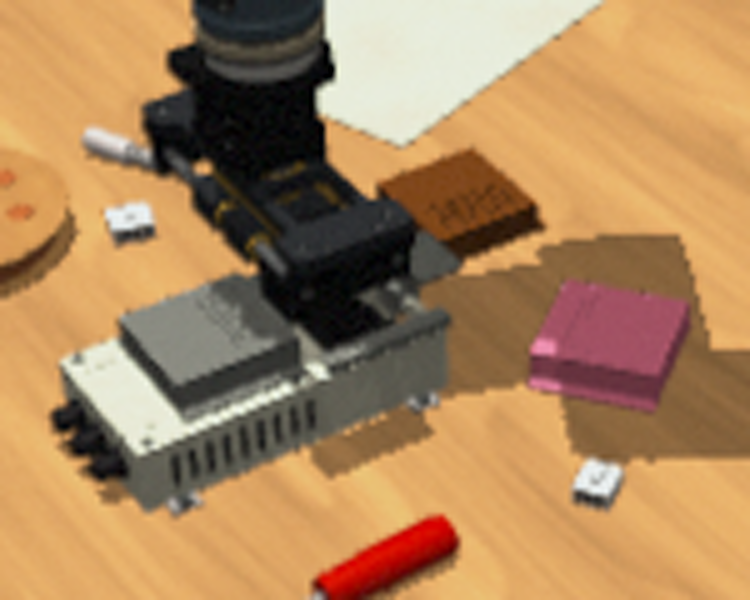

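```bash
python3 -m jog '[[0,[-0.3,0,0],0],[0,[-0.6,0,0],0],[0,[-0.8,0,0],0],[0,[-0.8,0,0],0],[0,[-0.4,0,0],0],[0,[0.2,0,0],0],[0,[0.4,0,-0.5],0],[0,[0.4,0,-4],0],[0,[0.4,0,-9],0],[0,[0.4,0,-14],0]]'; python3 -m jog '[[0,[0,5,-1],0],[0,[0,11,-2],0],[0,[-1,17,-2],0],[0,[-1,23,-2],0],[0,[-1,27,-2],0],[0,[-1,27,-2],0]]'
python3 - <<'E'
from bench import vision,status
import cv2
I=cv2.cvtColor(vision.grab_frame('scene'),cv2.COLOR_RGB2BGR)
cv2.imwrite('pics/scene6f.png',I)
cv2.imwrite('pics/scene6.png',cv2.resize(I[165:240,185:335],None,fx=5,fy=5,interpolation=cv2.INTER_CUBIC))
I=cv2.cvtColor(vision.grab_frame('top'),cv2.COLOR_RGB2BGR)
cv2.imwrite('pics/top6f.png',I)
cv2.imwrite('pics/top6.png',cv2.resize(I[145:265,300:420],None,fx=5,fy=5,interpolation=cv2.INTER_CUBIC))
E
```

```text
clock: 10.55
tool_pos: [527.2, -179.4, 194.1]
eef_rot: [-0.086, -3.14, -0.0]
contact_force: [0.1, -0.2, -0.7]
grip_width: 0.3
clock: 11.3
tool_pos: [551.7, 92.3, 212.9]
eef_rot: [0.079, 3.14, 0.001]
contact_force: [0.3, -1.5, -0.0]
grip_width: 0.6
```

View pics/scene6.png

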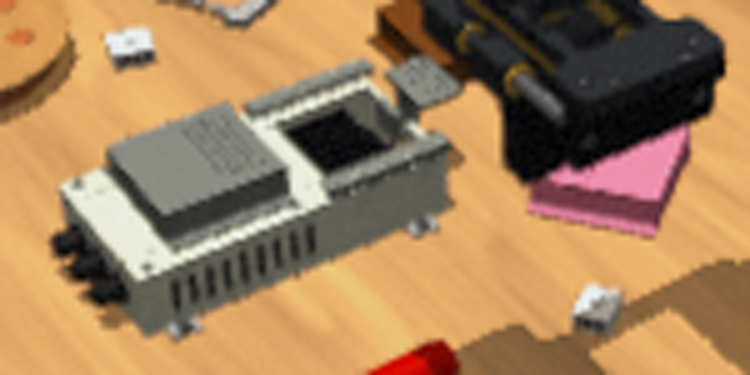

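View pics/top6.png

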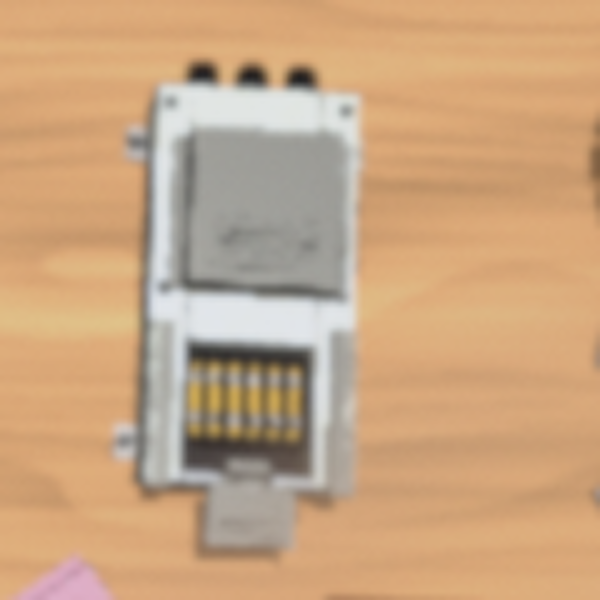

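View pics/top6f.png

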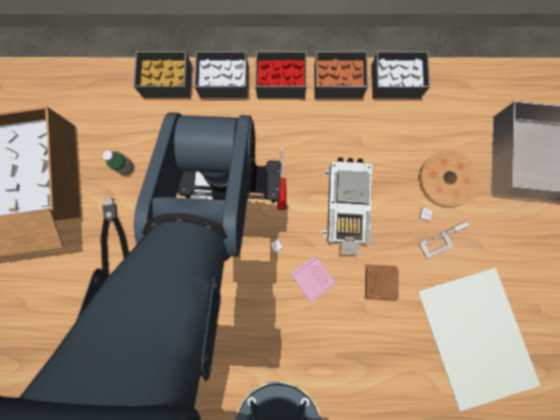

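The cover lies flat, its front edge (crop row about 288) well past the rail ends (about 325). All six terminals show and the tab is back out.

```bash
python3 - <<'E'
from bench import r,status
s=status.sense();print(s['clock'],s['contact_force'],s['joint_velocities'].round(3)); print(r.hand_in())
E
```

```text
11.4 [ 0.1965912  -0.04254909  0.75821372] [-0.03   0.002 -0.     0.001 -0.    -0.   ]
the job is handed in; nothing more can be done
None
```

I pressed the wide unit's snap tab to its stop and, holding it in, pushed the cover back along its rails until it was clear. I then backed the finger off, moved the arm away and handed in at 11.4 s of the 35 s allowed.

**Cover and terminals:** The last scene and top pictures show the cover lying flat and roughly straight on the bare rear deck. By eye its front edge is more than 10 mm past the rail ends. All six terminals are uncovered and the tab is back out. I did not compute the cover's final corner positions from the pictures.

**Problem on the way:** On the first push the finger dragged on the tab, with about 17 N sideways and 23 N down, and the cover did not move. I eased the downward force to about 8 N with the tab still fully in, and the cover then slid freely.

**Other checks:** The two unit positions I worked out from the top and scene cameras differed by about 6 mm. I used the wrist view, which agreed with the top camera to about 2 mm. I saw no sign that any loose thing had moved. In the last top picture the arm hid most of the narrow unit and part of the crimper, so I did not check those again, but the finger never went near them.

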